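# Change the glued part under the weights

## Task

The glued part in the nest has cured. Take both weights off it and stand them on the low side tray, lay the cured part on the middle of the empty wooden rest, along it and flat on both cork ribs, put the fresh part from the plywood board into the nest instead, and then stand each weight back on it at the same spot where it stood before. Knock nothing over and leave the timer and the beaker where they are.

Things in the scene. Friction and masses are not known exactly. Their poses are not given: they have to be found in the camera images.
- tall_weight: Brass-coloured weight with a knob on top, round body 37 mm across and 50 mm tall, then the round knob 24 mm across, 66 mm tall in all, 0.35 to 0.65 kg. Starts upright on one end of the cured part. Origin at the centre of its underside, z up.
- low_weight: Steel weight with a knob on top, round body 42 mm across and 28 mm tall, narrow neck 16 mm across, knob 26 mm across from 40 to 52 mm height (its top), 0.28 to 0.52 kg. Starts upright on the other end of the cured part (which weight is on which end varies). Origin at the centre of its underside, z up.
- cured_part: Flat aluminium bar with a black rubber pad bonded under it, 120 mm (its x) by 44 mm (its y) by 26 mm tall, 0.25 kg. Starts in the nest under both weights, which stand on its top about 34 mm either side of its middle along x. Origin at the centre of its underside, z up.
- fresh_part: Same kind of bar with pad as the cured part, same size 120 x 44 x 26 mm (x, y, z). Starts lying with nothing on it on a fixed plywood board (160 by 76 mm, top 12 mm above the worktop, a 4 mm high batten across each end beyond the part). Origin at the centre of its underside, z up.
- nest: Fixed dark steel base plate 160 mm (x) by 76 mm (y), 10 mm thick: a part lies on its top, 10 mm above the nest's origin, its long x axis along the nest's x (either way round). Low stops 6 mm high, two at the long sides near each end and one across each end, leave 6 mm free on each side of the part; beside the middle 80 mm of the part there is no stop. Origin at the centre of its underside, z up.
- side_tray: Fixed open aluminium tray, 140 mm (x) by 76 mm (y), empty, rim 14 mm above the worktop, walls 3 mm thick, inner floor 3 mm above its origin. Holds both weights side by side along x. Origin at the centre of its underside, z up.
- out_rest: Fixed wooden rest, empty: base 130 mm (x) by 76 mm (y), 10 mm thick, with two cork ribs 66 mm long running along its y, 35 mm either side of its middle, 14 mm wide, tops 18 mm above the rest's origin. The cured part shall lie on both ribs, its x along the rest's x (either way round). Origin at the centre of its underside, z up.
- under_hose (a point): Obstacle mark, fixed: the bare spot on the worktop 0.69 m below a thick hanging hose, which rises towards the robot (0.84 m up at x 0.43, y 0.17) and sinks away (0.54 m at x 0.62, y 0.25). All work is to its right; coming from the left, swing past it with the tool drawn back to 0.4 m from the base, low. At the right a dispensing gun hangs 0.33 m up beyond x = 0.56, y -0.2 to -0.3.
- timer: Bystander: white timer with three buttons, 60 x 66 x 24 mm. Loose; stays where it is. Origin at the centre of its underside.
- beaker: Bystander: empty white plastic beaker, 69 mm across, 79 mm tall. Loose; stays where it is. Origin at the centre of its underside.
Things that resemble listed ones, but are neither listed nor needed, are in the scene too. Of the things that look like the tall_weight, the middle-sized one is meant.

How it is judged (in metres and radians):
On the way, in this order (a step that is already met when the one before it is completed fails the run):
1. both weights stand released on the side tray (x of tall_weight in the frame of side_tray between -0.06 and 0.06 m and y of tall_weight in the frame of side_tray between -0.03 and 0.03 m and z of each of tall_weight, low_weight in the frame of side_tray below 0.01 m and angle between each of tall_weight, low_weight's own z axis and vertical below 0.1 rad and contact force between each of tall_weight, low_weight and the fingers below 0.05 N and linear speed of each of tall_weight, low_weight below 0.03 m/s and x of low_weight in the frame of side_tray between -0.06 and 0.06 m and y of low_weight in the frame of side_tray between -0.03 and 0.03 m), for 0.2 s.
2. the cured part lies released on the middle of the wooden rest, along it (horizontal distance between cured_part and out_rest below 0.015 m and angle between the x axis of cured_part and the x axis of out_rest, either way round below 0.2 rad and z of cured_part in the frame of out_rest between 0.014 and 0.022 m and angle between cured_part's own z axis and vertical below 0.06 rad and contact force between cured_part and the fingers below 0.05 N and linear speed of cured_part below 0.03 m/s), for 0.2 s.
3. the fresh part lies released and flat in the nest (horizontal distance between fresh_part and nest below 0.012 m and angle between the x axis of fresh_part and the x axis of nest, either way round below 0.15 rad and z of fresh_part in the frame of nest below 0.014 m and angle between fresh_part's own z axis and vertical below 0.06 rad and contact force between fresh_part and the fingers below 0.05 N and linear speed of fresh_part below 0.03 m/s), for 0.2 s.
At the end, for the whole second after the job is handed in: Cured part flat on the rest's ribs, within 15 mm and 0.2 rad of it; fresh part flat in the nest, within 12 mm and 0.15 rad; each weight upright on the fresh part within 15 mm of its start place; timer and beaker within 20 mm of theirs; all released and at rest (all of step 2 and all of step 3 and distance of each of tall_weight, low_weight from where it was at the start of the episode below 0.015 m and angle between each of tall_weight, low_weight's own z axis and vertical below 0.1 rad and contact force between each of tall_weight, low_weight and the fingers below 0.05 N and linear speed of each of tall_weight, low_weight below 0.03 m/s and distance of each of timer, beaker from where it was at the start of the episode below 0.02 m); the robot touches nothing.
It fails at once if a weight is knocked over (angle between any of tall_weight, low_weight's own z axis and vertical above 0.6 rad).
It fails at once if a part is turned over (angle between any of cured_part, fresh_part's own z axis and vertical above 0.8 rad).
It fails at once if the beaker is knocked over or the timer or beaker is pushed away (angle between beaker's own z axis and vertical above 0.5 rad or distance of any of timer, beaker from where it was at the start of the episode above 0.04 m).
It also fails if it takes over 118 s, if anything falls off the work surface, if the arm or the gripper's body presses on something with over 40 N, if the wrist force passes 120 N, or if a joint passes its speed limit or range.

## Robot

A 6-joint arm with a two-finger parallel gripper is mounted at the origin on a cart in front of the work surface, level with it; the furniture and walls round the work are solid. World frame = base frame: x ahead of the robot, y to its left, z up, the work surface at z = 0. Lengths are in mm, angles in rad, forces in N, time in s.
With the tool pointing down it reaches from about 350 to 775 mm from the base axis. Payload 5.5 kg.
Tool frame: the origin (TCP) lies midway between the tips of the shut fingers; the grasp point (between the pads) lies 19 mm behind it; y points along the fingers, x is the direction in which the jaws open and shut, and the axes are right-handed (so a half turn about y gives the same grasp; the last joint's range is limited). The gripper opens to 85 mm and grips with 20 to 120 N. Pads are 22 mm wide; open, the fingers measure 114 mm over their backs; the gripper's body (76 mm by 85 mm) begins 54 mm behind the grasp point. The pads swing forward as they close: fully open they stand 13 mm farther back than shut.
Start: joints at [0.983, 0.313, 0.046, 1.304, 0, 1.431], TCP at [248.995, 518.337, 231.323] pointing down, gripper open.
Joint ranges: [-2.76, 2.76], [-0.86, 1.69], [-1.03, 1.26], [-2.2, 2.34], [-1.47, 1.5], [-3.14, 3.14]. Speed limits (rad/s): [2.57, 2.57, 3.14, 3.14, 3.14, 3.14].

## Interface

Orientations are given as a unit quaternion [x, y, z, w].
In Python, from cell import bot gives the robot as it stands.
- The arm moves only by the tool move_arm, never from a script. Its argument "targets" is text: rows parted by semicolons, each of 5 numbers parted by spaces: the shift along the tool's x, y, z in m, then the turn about the tool's y in rad, then the opening, from 0 (shut) to 1 (fully open). In form: x y z turn hand; .... A call has exactly 5 rows; each row is the pose to reach, as a shift and turn from the pose commanded when the call began, along the tool's axes at that moment; what a row does not reach only later rows make up. A row lasts 1/8 s, in which the tool goes at most 62.5 mm and 10.7 degrees, less where a joint would pass 70% of its speed; a pose out of reach is approached as far as the arm can. A call with a gripper value outside its range is refused whole. The fingers move at their own pace and stop on an object; "squeeze" is the grip in N (left out, the last holds). Time passes only in rows, so rows that repeat a pose let the fingers close, or fill a call up. It gives the time, the measured TCP pose, the force and the opening at its end, in the units of the state.
- bot.read_state(): the state, without advancing time (a new reading comes with each control period).
- bot.capture(name): name is "scene" or "top" or "wrist"; returns the picture (384x512x3 uint8, red, green, blue); there is no depth.
- bot.calibration(name): a dict with "fov_y" (degrees; the focal length in pixels is half the picture's height over the tangent of half this angle, whatever the lens; pixels are square), "cx", "cy" (the principal point, pixels), "distortion" ([k1, k2, p1, p2, k3] as OpenCV has them; the pictures are not rectified), "extrinsics" (4x4, takes a point from world to camera coordinates). Camera axes: x right, y up, looking along -z (the intrinsics and any distortion apply to the point x, -y, -z); pixel columns grow to the right and rows downward; lengths in mm; the calibration is good to about 2 mm. A picture is of the moment at which its call begins: read the wrist's pose just before it. calibration takes no time and is no camera call; for the wrist camera it gives the pose at the moment of the call.
- bot.close_job(): hands the job in, once; it reports no verdict.
The state is a dict: "time": time; "joint_positions": joint angles; "joint_velocities": joint speeds; "joint_efforts": joint torques, N m; "tool_pos": TCP position; "tool_rot": TCP orientation; "force": force on the tool from outside, world axes, zero at the start; "wrist_torque": the same for the moment, N m; "finger_gap": finger opening in mm.
Only numpy, scipy, OpenCV 4.12 (cv2) and the standard library are available. Lean on these libraries where they do the work, as an engineer would, in place of code of your own. Each camera call takes 0.05 s, during which the arm holds its last target. There are 200 camera calls.

## Working session

There is one attempt and no reset: what is moved stays moved. The work goes in short steps, Python scripts to look and compute and a tool call to move; the robot and the scene stay as the last step left them, time stands still between calls to the robot, and variables do not carry over. Pictures are saved under pics/ and viewed, about 12 in all and at most 16, crops included, and the job is handed in when it is done.

Besides the shell and the picture viewer there is one more tool, called after "Request:" as name(argument=value, ...) on one line, values as JSON. move_arm: Moves the arm, as the interface text tells. Its arguments: {"type":"object","properties":{"targets":{"type":"string"},"squeeze":{"type":"number"}},"required":["targets"]}

```bash
ls; mkdir -p pics; python3 - <<'E'
from cell import bot
import cv2,numpy as np
s=bot.read_state();print(s)
ims=[]
for n in("scene","top"):
    im=bot.capture(n);cv2.imwrite(f"pics/{n}0.png",im[:,:,::-1])
    c=bot.calibration(n);print(n,c)
print(bot.calibration("wrist"))
E
```

```text
pics
{'time': 0.0, 'joint_positions': array([ 9.83427218e-01,  3.14043682e-01,  4.49440300e-02,  1.30363809e+00,
       -1.24448953e-05,  1.43122001e+00]), 'joint_velocities': array([-2.95705349e-04, -9.99451696e-05, -5.14218495e-04,  1.68766172e-03,
       -1.10315935e-03, -2.27879588e-04]), 'joint_efforts': array([-1.33850644e-03, -4.80631614e+01,  2.98532706e+01,  1.94873207e-02,
       -3.25799529e-04, -7.95342032e-06]), 'tool_pos': array([248.65633924, 517.84945872, 230.36999872]), 'tool_rot': array([ 0.59881991,  0.37588008, -0.37712887, -0.5982497 ]), 'force': array([ 0.12176917, -0.48751336,  0.23899932]), 'wrist_torque': array([ 0.01691212, -0.01997949, -0.03360659]), 'finger_gap': 85.5352732684272}
scene {'fov_y': 51.837089136725744, 'cx': 253.67869938633086, 'cy': 181.3296336403419, 'distortion': array([0.00925999, 0.        , 0.        , 0.        , 0.        ]), 'extrinsics': array([[-4.89438261e-01, -8.71912557e-01, -1.47878863e-02,
         2.06636482e+02],
       [ 5.36181078e-01, -3.14266213e-01,  7.83419810e-01,
        -3.55511838e+02],
       [-6.87720903e-01,  3.
[... 494 characters left out ...]
+02],
       [-2.42136711e-01,  4.40636549e-02,  9.69241047e-01,
        -1.09933102e+03],
       [ 0.00000000e+00,  0.00000000e+00,  0.00000000e+00,
         1.00000000e+00]])}
{'fov_y': 60.84601484687605, 'cx': 255.9139520765004, 'cy': 193.8860014066037, 'distortion': array([-0.02083455,  0.        ,  0.        ,  0.        ,  0.        ]), 'extrinsics': array([[ 4.32694300e-01,  9.01540453e-01, -6.73433204e-04,
        -5.75019597e+02],
       [-8.62060480e-01,  4.13527026e-01, -2.92996806e-01,
         3.82576185e+01],
       [-2.63869991e-01,  1.27358588e-01,  9.56113183e-01,
        -3.79414260e+02],
       [ 0.00000000e+00,  0.00000000e+00,  0.00000000e+00,
         1.00000000e+00]])}
```

```bash
python3 - <<'E'
import cv2
for n in("scene0","top0"):
    cv2.imwrite(f"pics/{n}b.png",cv2.resize(cv2.imread(f"pics/{n}.png"),(800,600),interpolation=cv2.INTER_CUBIC))
E
```

```text
(no output)
```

View pics/scene0b.png

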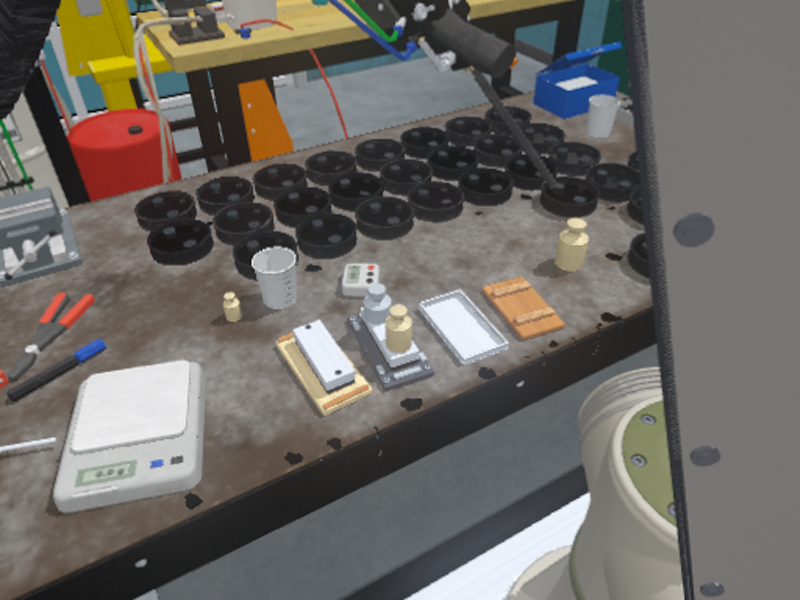

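View pics/top0b.png

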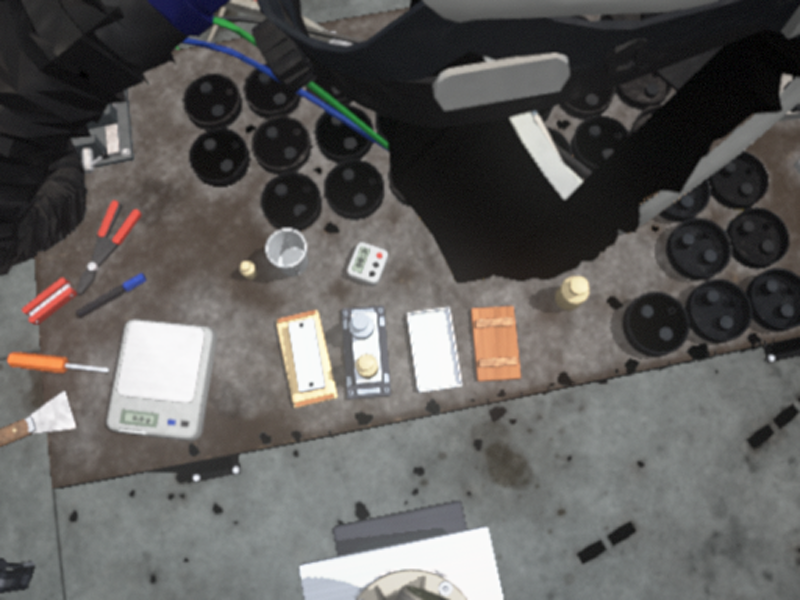

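```bash
cat > h.py <<'E'
import numpy as np,cv2,json
from scipy.spatial.transform import Rotation as R
from cell import bot
def K(c): 
    f=192/np.tan(np.radians(c["fov_y"])/2); return np.array([[f,0,c["cx"]],[0,f,c["cy"]],[0,0,1]])
D=np.diag([1,-1,-1.])
def cast(c,uv,z):
    """pixels (512x384) -> world points on plane z"""
    p=cv2.undistortPoints(np.float64(uv).reshape(-1,1,2),K(c),np.array(c["distortion"]))[:,0]
    E=c["extrinsics"];d=(np.c_[p,np.ones(len(p))]@D)@E[:3,:3];o=-E[:3,:3].T@E[:3,3]
    return o+d*((z-o[2])/d[:,2])[:,None]
def proj(c,P):
    E=c["extrinsics"];q=(np.atleast_2d(np.float64(P))@E[:3,:3].T+E[:3,3])@D
    return cv2.projectPoints(q,np.zeros(3),np.zeros(3),K(c),np.array(c["distortion"]))[0][:,0]
def shift(target,cmd=None):
    """world target(mm) -> tool-frame shift (m) from the measured (or given commanded) position, current orientation"""
    s=bot.read_state();r=R.from_quat(s["tool_rot"])
    return r.inv().apply(np.array(target)-(s["tool_pos"] if cmd is None else cmd))/1000
def rect(p):
    p=np.array(p)[:,:2];c=p.mean(0);v=(p[2]+p[3]-p[0]-p[1])/2;w=(p[1]+p[2]-p[0]-p[3])/2
    return c.round(1),np.degrees(np.arctan2(v[1],v[0])).round(1),np.hypot(*v).round(),np.hypot(*w).round()
E
python3 - <<'E'
from h import *
c=bot.calibration("top");k=1.5625
q=dict(board=([(278,319),(319,311),(337,397),(292,406)],12),nest=([(342,309),(384,307),(389,393),(347,397)],10),tray=([(406,310),(452,306),(463,387),(416,392)],14),rest=([(472,308),(513,306),(520,377),(478,381)],10))
for n,(p,z) in q.items(): print(n,*rect(cast(c,np.array(p)/k,z)))
for n,p,z in [("tallknob",(367,358),102),("lowknob",(361,317),88),("beaker",(287,240),79),("timer",(369,262),24),("bigbrass",(575,285),80)]: print(n,cast(c,np.array([p])/k,z).round())
r=R.from_quat(bot.read_state()["tool_rot"]);print(r.as_matrix().round(3))
im=cv2.imread("pics/top0.png")[170:290,150:350];cv2.imwrite("pics/c.png",cv2.resize(im,None,fx=4,fy=4,interpolation=3))
E
```

```text
board [485.1  85.2] -179.2 155.0 76.0
nest [477.  -17.5] 172.6 154.0 73.0
tray [ 457.3 -135.2] 175.2 144.0 81.0
rest [ 446.4 -242.8] 171.9 128.0 73.0
tallknob [[448. -20. 102.]]
lowknob [[519. -22.  88.]]
beaker [[679.  77.  79.]]
timer [[630. -53.  24.]]
bigbrass [[ 504. -384.   80.]]
[[ 0.433 -0.001 -0.901]
 [ 0.901 -0.001  0.433]
 [-0.002 -1.     0.   ]]
```

View pics/c.png

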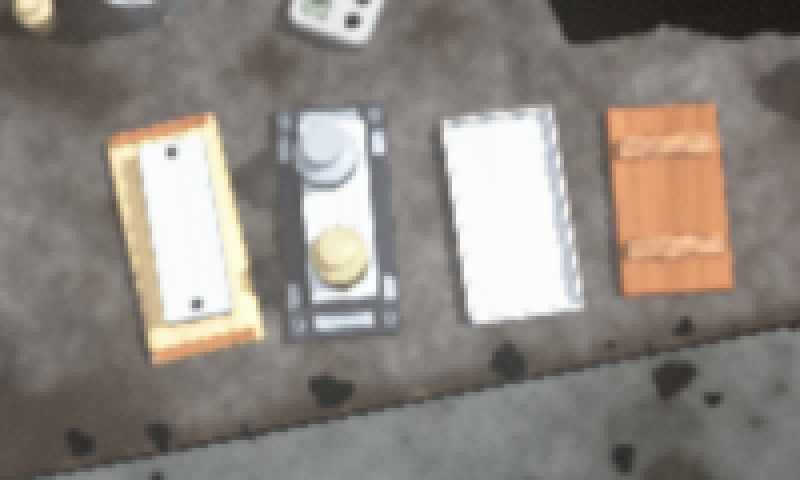

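```bash
python3 - <<'E'
from h import *
s=bot.read_state();a0=np.degrees(np.arctan2(518.3,249))
W=[(400*np.cos(np.radians(a)),400*np.sin(np.radians(a)),220) for a in [a0,a0,a0,56,48,40,32,24,16,8,0,-8]]
for w in W: print(shift(w).round(3))
E
```

```text
[-0.175  0.011 -0.   ]
[-0.175  0.011 -0.   ]
[-0.175  0.011 -0.   ]
[-0.179  0.011 -0.058]
[-0.191  0.011 -0.113]
[-0.21   0.011 -0.165]
[-0.237  0.011 -0.214]
[-0.27   0.011 -0.259]
[-0.309  0.011 -0.299]
[-0.353  0.011 -0.333]
[-0.401  0.011 -0.361]
[-0.453  0.011 -0.381]
```

Request:
move_arm(targets="-0.06 0.005 0 0 1; -0.12 0.011 0 0 1; -0.175 0.011 0 0 1; -0.175 0.011 0 0 1; -0.179 0.011 -0.058 0 1")

```text
time: 0.72
tool_pos: [222.3, 333.2, 220.7]
tool_rot: [-0.597, -0.38, 0.378, 0.598]
force: [1.2, 1.8, 0.4]
finger_gap: 85.2
```

Request:
move_arm(targets="-0.012 0 -0.055 0 1; -0.031 0 -0.107 0 1; -0.058 0 -0.156 0 1; -0.091 0 -0.201 0 1; -0.13 0 -0.241 0 1")

```text
time: 1.35
tool_pos: [386.9, 108.8, 220.3]
tool_rot: [0.599, 0.377, -0.376, -0.598]
force: [1.0, 0.7, 0.1]
finger_gap: 85.1
```

Request:
move_arm(targets="-0.044 0 -0.034 -0.12 1; -0.092 0 -0.062 -0.24 1; -0.144 0 -0.082 -0.325 1; -0.144 0 -0.082 -0.325 1; -0.144 0 -0.082 -0.325 1")

```text
time: 1.98
tool_pos: [396.8, -55.2, 220.2]
tool_rot: [-0.53, -0.468, 0.468, 0.53]
force: [0.0, -0.1, 0.8]
finger_gap: 85.3
```

```bash
python3 - <<'E'
from h import *
import pickle
s=bot.read_state();print(s["time"],s["tool_pos"],s["joint_positions"].round(2),R.from_quat(s["tool_rot"]).as_matrix().round(3))
c=bot.calibration("wrist");im=bot.capture("wrist")[:,:,::-1]
cv2.imwrite("pics/w1.png",im);pickle.dump(c,open("w1.pkl","wb"))
cv2.imwrite("pics/w1b.png",cv2.resize(im,(800,600),interpolation=cv2.INTER_CUBIC))
E
```

```text
1.975 [396.75982507 -55.20290569 220.15932126] [-0.34 -0.02 -0.38  1.21  0.   -0.22] [[ 0.124 -0.    -0.992]
 [ 0.992  0.001  0.124]
 [ 0.001 -1.     0.   ]]
```

View pics/w1b.png

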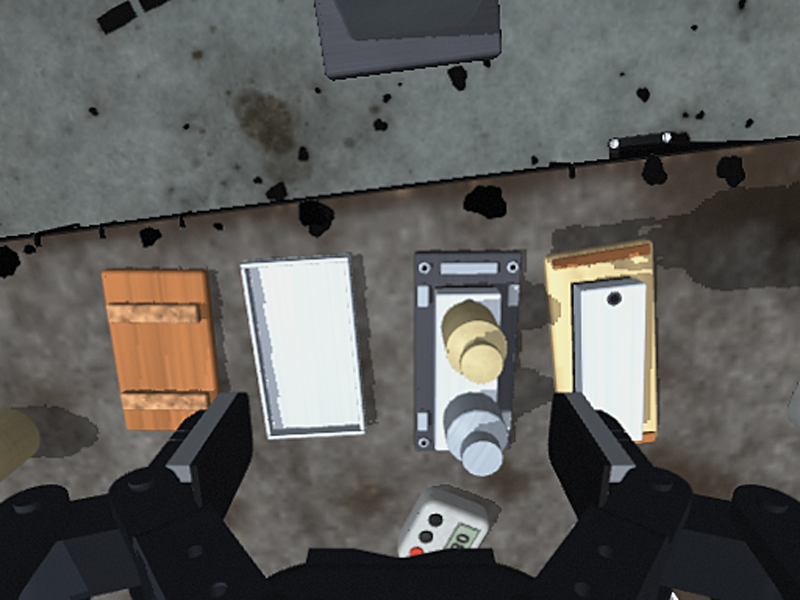

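```bash
python3 - <<'E'
from h import *
import pickle
c=pickle.load(open("w1.pkl","rb"));k=1.5625
q=dict(rest=([(101,270),(206,269),(221,429),(126,431)],10),ribs=([(107,313),(200,312),(210,401),(120,402)],18),tray=([(240,263),(349,255),(365,433),(267,439)],14),nest=([(414,252),(525,250),(515,448),(414,450)],10),part=([(436,293),(500,293),(499,448),(435,448)],36),fresh=([(571,284),(645,280),(642,440),(580,440)],38))
for n,(p,z) in q.items(): print(n,*rect(cast(c,np.array(p)/k,z)),cast(c,np.array(p)/k,z)[:,:2].round().tolist())
for n,p,z in [("tallknob",(482,363),102),("lowknob",(483,453),88),("hole",(614,298),38)]: print(n,cast(c,np.array([p])/k,z).round(1))
for n,y,x0,x1 in [("tall",318,430,530),("low",425,430,530)]: pass
E
```

```text
rest [ 448. -239.] -8.3 130.0 76.0 [[379.0, -267.0], [388.0, -192.0], [516.0, -211.0], [508.0, -286.0]]
ribs [ 448.2 -238.9] -8.3 71.0 68.0 [[409.0, -267.0], [417.0, -200.0], [487.0, -210.0], [479.0, -278.0]]
tray [ 458.4 -132.1] -3.8 141.0 77.0 [[386.0, -166.0], [390.0, -89.0], [531.0, -98.0], [527.0, -175.0]]
nest [478. -14.] -6.2 160.0 79.0 [[395.0, -44.0], [403.0, 33.0], [561.0, 17.0], [553.0, -63.0]]
part [480.3 -17. ] -5.2 119.0 45.0 [[419.0, -33.0], [424.0, 10.0], [542.0, 1.0], [536.0, -46.0]]
fresh [484.7  81.6] 0.9 120.0 47.0 [[423.0, 56.0], [426.0, 105.0], [548.0, 105.0], [542.0, 60.0]]
tallknob [[442.7 -14.2 102. ]]
lowknob [[509.8 -16.5  88. ]]
hole [[436.2  84.6  38. ]]
```

Request:
move_arm(targets="0.022 0.03 -0.02 0 1; 0.0446 0.06 -0.041 0 1; 0.0446 0.07 -0.041 0 1; 0.0446 0.07 -0.041 0 1; 0.0446 0.07 -0.041 0 1")

```text
time: 2.65
tool_pos: [442.5, -15.6, 151.2]
tool_rot: [0.53, 0.469, -0.468, -0.529]
force: [-0.1, 1.0, 0.0]
finger_gap: 85.2
```

```bash
python3 - <<'E'
from h import *
import pickle
s=bot.read_state();print(s["tool_pos"])
c=bot.calibration("wrist");im=bot.capture("wrist")[:,:,::-1]
cv2.imwrite("pics/w2.png",im);pickle.dump(c,open("w2.pkl","wb"))
cv2.imwrite("pics/w2b.png",cv2.resize(im,(800,600),interpolation=cv2.INTER_CUBIC))
E
```

```text
[442.52334857 -15.56834851 151.17361903]
```

View pics/w2b.png

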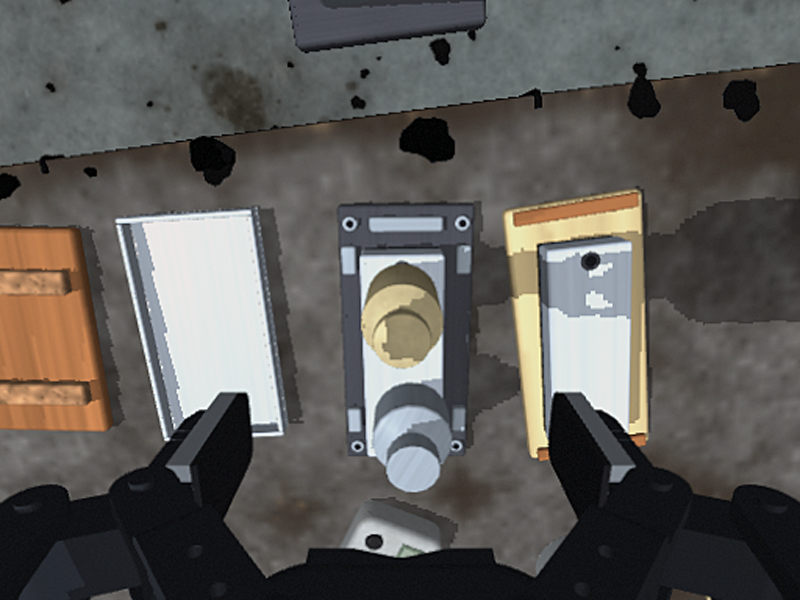

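```bash
python3 - <<'E'
from h import *
import pickle
c=pickle.load(open("w2.pkl","rb"));k=1.5625
P=lambda p,z:cast(c,np.array(p)/k,z)[:,:2].round(1).tolist()
print("nest",P([(338,205),(473,204),(464,453),(349,456)],10), rect(P([(338,205),(473,204),(464,453),(349,456)],10)))
print("part",P([(362,250),(443,249),(369,455)],36))
print("knobs",P([(405,338)],102),P([(413,468)],88))
print("tall body L/R",P([(363,318),(441,318)],70),"low",P([(375,425),(452,425)],60))
print("fresh",P([(540,246),(632,240),(630,435),(549,400)],38))
print("rest",P([(80,228),(109,430)],10),"tray",P([(117,219),(258,208),(284,437),(166,441)],14),rect(P([(117,219),(258,208),(284,437),(166,441)],14)))
# predicted contours for hypothetical axis positions
for n,xy,z0,r,h in [("tall",(443,-15),36,18.5,50),("tallk",(443,-15),102,12,0),("low",(510,-17),64,21,0),("lowk",(510,-17),88,13,0)]:
    t=np.linspace(0,2*np.pi,40);z=z0+h
    q=proj(c,np.c_[xy[0]+r*np.cos(t),xy[1]+r*np.sin(t),np.full(40,z)])*k
    print(n,"u",q[:,0].min().round(),q[:,0].max().round(),"v",q[:,1].min().round(),q[:,1].max().round())
E
```

```text
nest [[395.2, -43.4], [403.7, 30.4], [560.3, 12.1], [553.5, -61.4]] (array([478.2, -15.6]), np.float64(-6.6), np.float64(158.0), np.float64(74.0))
part [[416.8, -31.3], [421.4, 10.0], [537.3, -44.7]]
knobs [[442.1, -12.8]] [[512.8, -17.3]]
tall body L/R [[442.1, -32.1], [446.5, 3.8]] low [[504.2, -35.5], [509.1, 4.2]]
fresh [[425.4, 59.0], [427.9, 105.7], [541.5, 106.0], [513.2, 60.4]]
rest [[389.8, -189.3], [516.7, -210.3]] tray [[387.2, -164.8], [391.1, -86.3], [532.4, -99.0], [526.5, -173.6]] (array([ 459.3, -130.9]), np.float64(-4.4), np.float64(141.0), np.float64(77.0))
tall u 357.0 443.0 v 286.0 367.0
tallk u 370.0 430.0 v 312.0 368.0
low u 371.0 453.0 v 398.0 470.0
lowk u 385.0 441.0 v 439.0 486.0
```

Request:
move_arm(targets="0.001 0.03 0 0 1; 0.001 0.07 0 0 1; 0.001 0.1 0 0 1; 0.001 0.1 0 0 1; 0.001 0.1 0 0 0.6", squeeze=60)

```text
time: 3.32
tool_pos: [443.6, -15.2, 51.7]
tool_rot: [0.53, 0.469, -0.468, -0.529]
force: [0.3, -1.0, 0.7]
finger_gap: 69.9
```

Request:
move_arm(targets="0 0 0 0 0; 0 0 0 0 0; 0 0 0 0 0; 0 0 0 0 0; 0 0 0 0 0")

```text
time: 3.95
tool_pos: [443.7, -14.9, 51.8]
tool_rot: [0.53, 0.469, -0.468, -0.529]
force: [-1.1, 0.4, 7.3]
finger_gap: 34.7
```

Request:
move_arm(targets="0 -0.01 0 0 0; 0 -0.03 0 0 0; 0 -0.055 0 0 0; -0.02 -0.065 0 0 0; -0.045 -0.065 0.001 0 0")

```text
time: 4.58
tool_pos: [436.3, -59.4, 116.3]
tool_rot: [0.53, 0.469, -0.469, -0.529]
force: [1.2, -0.7, -7.0]
finger_gap: 34.5
```

Request:
move_arm(targets="-0.03 0 0.001 0 0; -0.055 0 0.001 0 0; -0.071 0 0.001 0 0; -0.071 0.03 0.001 0 0; -0.071 0.06 0.001 0 0")

```text
time: 5.2
tool_pos: [426.5, -129.8, 54.9]
tool_rot: [0.53, 0.468, -0.468, -0.53]
force: [1.0, 0.3, -5.6]
finger_gap: 34.5
```

Request:
move_arm(targets="0 0.02 0 0 0; 0 0.03 0 0 0; 0 0.036 0 0 0; 0 0.037 0 0 0; 0 0.037 0 0 0")

```text
time: 5.82
tool_pos: [426.6, -129.5, 19.0]
tool_rot: [0.53, 0.469, -0.468, -0.53]
force: [-2.2, 2.1, 0.1]
finger_gap: 34.4
```

Request:
move_arm(targets="0 0 0 0 0.6; 0 0 0 0 1; 0 0 0 0 1; 0 -0.01 0 0 1; 0 -0.05 0 0 1")

```text
time: 6.45
tool_pos: [424.7, -128.8, 67.7]
tool_rot: [-0.528, -0.468, 0.469, 0.531]
force: [0.2, 0.1, -0.3]
finger_gap: 85.2
```

Request:
move_arm(targets="0 -0.04 0 0 1; 0 -0.08 0 0 1; 0.03 -0.1 0 0 1; 0.07 -0.1 0 0 1; 0.1 -0.1 0 0 1")

```text
time: 7.08
tool_pos: [439.0, -29.3, 169.6]
tool_rot: [0.53, 0.469, -0.468, -0.529]
force: [0.6, -0.9, 0.9]
finger_gap: 85.4
```

```bash
python3 - <<'E'
from h import *
print(bot.read_state()["tool_pos"],shift((512.5,-17.5,130)).round(4),shift((512.5,-17.5,66)).round(4))
im=bot.capture("scene")[150:270,130:370,::-1]
cv2.imwrite("pics/s1.png",cv2.resize(im,None,fx=3,fy=3,interpolation=cv2.INTER_CUBIC))
E
```

```text
[438.9837429  -29.30319233 169.55258012] [ 0.0207  0.0397 -0.0714] [ 0.0207  0.1037 -0.0713]
```

View pics/s1.png

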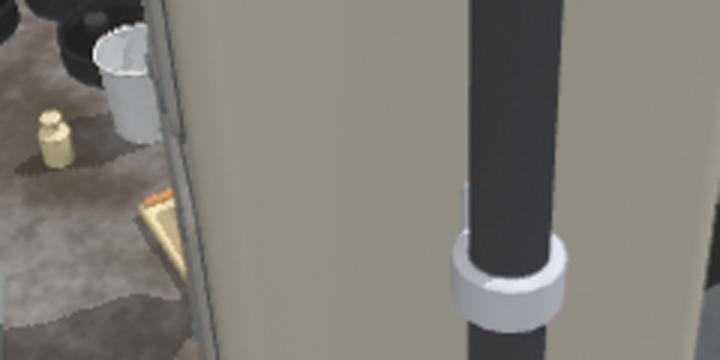

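Request:
move_arm(targets="0.01 0.02 -0.035 0 1; 0.0207 0.04 -0.071 0 1; 0.0207 0.04 -0.071 0 1; 0.0207 0.075 -0.071 0 1; 0.0207 0.102 -0.071 0 1")

```text
time: 7.75
tool_pos: [511.0, -18.7, 66.3]
tool_rot: [0.53, 0.468, -0.468, -0.53]
force: [0.5, 0.1, -0.5]
finger_gap: 85.2
```

```bash
python3 - <<'E'
from h import *
import pickle
s=bot.read_state();print(s["tool_pos"])
c=bot.calibration("wrist");im=bot.capture("wrist")[:,:,::-1]
cv2.imwrite("pics/w3.png",im);pickle.dump(c,open("w3.pkl","wb"))
cv2.imwrite("pics/w3b.png",cv2.resize(im,(800,600),interpolation=cv2.INTER_CUBIC))
E
```

```text
[511.03951696 -18.69267988  66.25607703]
```

View pics/w3b.png

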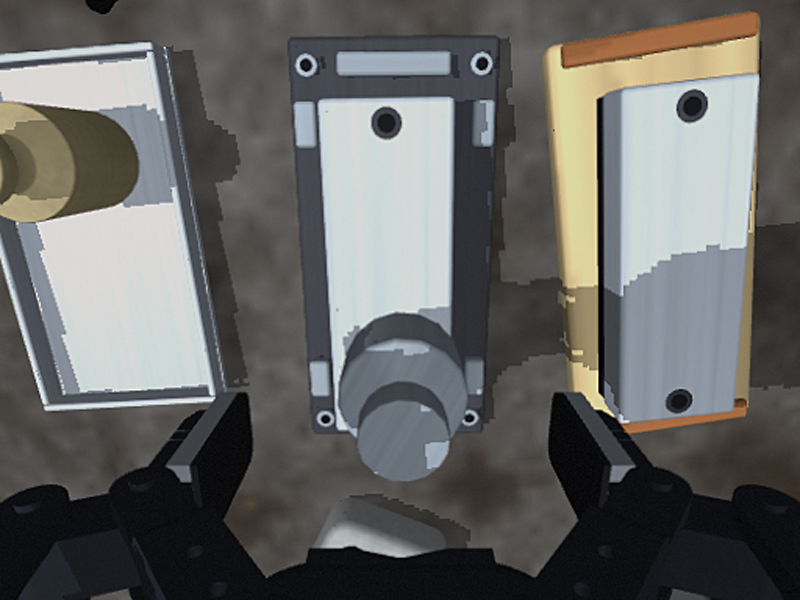

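```bash
python3 - <<'E'
from h import *
import pickle
c=pickle.load(open("w3.pkl","rb"));k=1.5625
P=lambda p,z:cast(c,np.array(p)/k,z)[:,:2]
f=P([(692,105),(679,401)],38);print("fresh",f.round(1),f.mean(0).round(1),np.degrees(np.arctan2(*(f[1]-f[0])[::-1])),np.hypot(*(f[1]-f[0])))
print("fresh corners",P([(623,87),(758,73),(733,411),(622,422)],38).round(1).tolist())
print("curedhole",P([(386,122)],36).round(1),"corners",P([(319,98),(454,98),(335,430)],36).round(1).tolist())
n=P([(289,38),(498,38),(481,432),(313,432)],10);print("nest",n.round(1).tolist(),rect(n))
for nm,xy,z,r in [("k",(512.5,-17.5),88,13),("b",(512.5,-17.5),64,21)]:
    t=np.linspace(0,2*np.pi,40);q=proj(c,np.c_[xy[0]+r*np.cos(t),xy[1]+r*np.sin(t),np.full(40,z)])*k
    print(nm,q.min(0).round(),q.max(0).round())
print(shift((512.5,-17.5,66)).round(4))
E
```

```text
fresh [[435.6  84.4]
 [540.4  84. ]] [488.   84.2] -0.211533331653805 104.8124800672997
fresh corners [[427.7, 62.5], [428.4, 104.9], [547.3, 104.8], [546.6, 62.6]]
curedhole [[429.1 -12.4]] corners [[419.3, -32.6], [424.5, 9.9], [537.6, -46.5]]
nest [[395.6, -43.4], [404.7, 30.1], [561.6, 12.0], [552.5, -61.9]] (array([478.6, -15.8]), np.float64(-6.7), np.float64(158.0), np.float64(74.0))
k [355. 396.] [451. 480.]
b [336. 335.] [469. 455.]
[ 0.0013 -0.0031 -0.0037]
```

Request:
move_arm(targets="0.001 -0.003 -0.002 0 1; 0.001 -0.003 -0.003 0 1; 0.001 -0.003 -0.003 0 1; 0.001 -0.003 -0.003 0 1; 0.001 -0.003 -0.003 0 1", squeeze=60)

```text
time: 8.43
tool_pos: [514.8, -17.9, 69.6]
tool_rot: [0.53, 0.468, -0.468, -0.53]
force: [0.3, -0.4, -0.1]
finger_gap: 85.3
```

```bash
python3 - <<'E'
from h import *
for i in range(4): print(bot.read_state()["tool_pos"])
print(shift((512.5,-17.5,66)).round(4))
E
```

```text
[514.81704359 -17.90547129  69.58270079]
[514.81704359 -17.90547129  69.58270079]
[514.81704359 -17.90547129  69.58270079]
[514.81704359 -17.90547129  69.58270079]
[0.0001 0.0036 0.0024]
```

Request:
move_arm(targets="0 0.002 0.001 0 1; 0 0.0035 0.002 0 1; 0 0.0035 0.002 0 0.6; 0 0.0035 0.002 0 0; 0 0.0035 0.002 0 0")

```text
time: 9.05
tool_pos: [512.8, -17.7, 65.8]
tool_rot: [0.53, 0.468, -0.468, -0.53]
force: [0.6, 0.0, 0.6]
finger_gap: 32.0
```

Request:
move_arm(targets="0 0 0 0 0; 0 0 0 0 0; 0 0 0 0 0; 0 0 0 0 0; 0 0 0 0 0")

```text
time: 9.68
tool_pos: [512.8, -18.0, 66.1]
tool_rot: [0.53, 0.468, -0.468, -0.53]
force: [-2.2, -2.6, 5.3]
finger_gap: 23.5
```

Request:
move_arm(targets="0 -0.01 0 0 0; 0 -0.03 0 0 0; 0 -0.055 0 0 0; -0.02 -0.065 0.001 0 0; -0.045 -0.065 0.003 0 0")

```text
time: 10.3
tool_pos: [504.6, -61.6, 131.5]
tool_rot: [0.529, 0.469, -0.468, -0.529]
force: [0.3, 0.2, -4.8]
finger_gap: 23.6
```

Request:
move_arm(targets="-0.03 0 0.002 0 0; -0.055 0 0.003 0 0; -0.073 0 0.004 0 0; -0.073 0.03 0.004 0 0; -0.073 0.06 0.004 0 0")

```text
time: 10.92
tool_pos: [491.5, -134.0, 70.2]
tool_rot: [0.53, 0.469, -0.468, -0.53]
force: [-0.1, 0.1, -5.8]
finger_gap: 23.8
```

Request:
move_arm(targets="0 0.02 0 0 0; 0 0.03 0 0 0; 0 0.036 0 0 0; 0 0.037 0 0 0; 0 0.037 0 0 0")

```text
time: 11.55
tool_pos: [491.9, -134.1, 34.4]
tool_rot: [0.53, 0.469, -0.468, -0.529]
force: [0.1, -0.7, -5.5]
finger_gap: 23.1
```

Request:
move_arm(targets="0 0.0005 0 0 0; 0 0.001 0 0 0; 0 0.0015 0 0 0; 0 0.0015 0 0 0; 0 0.0015 0 0 0")

```text
time: 12.18
tool_pos: [491.7, -134.1, 33.1]
tool_rot: [0.53, 0.469, -0.468, -0.529]
force: [-2.5, 0.4, 5.9]
finger_gap: 23.8
```

Request:
move_arm(targets="0 0 0 0 0.5; 0 0 0 0 1; 0 0 0 0 1; 0 -0.015 0 0 1; 0 -0.05 0 0 1")

```text
time: 12.8
tool_pos: [490.2, -133.4, 82.2]
tool_rot: [-0.529, -0.468, 0.469, 0.531]
force: [-0.1, -0.4, 0.5]
finger_gap: 85.6
```

Request:
move_arm(targets="0 -0.035 0 0 1; 0.02 -0.05 0.004 0 1; 0.06 -0.05 0.012 0 1; 0.1 -0.05 0.02 0 1; 0.1134 -0.05 0.0246 0 1")

```text
time: 13.42
tool_pos: [479.7, -15.7, 132.2]
tool_rot: [-0.529, -0.469, 0.469, 0.529]
force: [-0.6, -0.1, -0.3]
finger_gap: 85.3
```

Request:
move_arm(targets="0 0 0 0 1; 0 0.04 0 0 1; 0 0.08 0 0 1; 0 0.1 0 0 1; 0 0.1 0 0 1")

```text
time: 14.05
tool_pos: [479.4, -19.0, 30.7]
tool_rot: [-0.529, -0.467, 0.469, 0.531]
force: [-0.3, -0.0, 0.5]
finger_gap: 85.4
```

```bash
python3 - <<'E'
from h import *
s=bot.read_state();print(s["tool_pos"],shift((481.3,-18.5,12)).round(4))
im=bot.capture("wrist")[:,:,::-1]
cv2.imwrite("pics/w4b.png",cv2.resize(im,(800,600),interpolation=cv2.INTER_CUBIC))
E
```

```text
[479.37751884 -19.01123418  30.73283327] [ 0.0007  0.0187 -0.0019]
```

View pics/w4b.png

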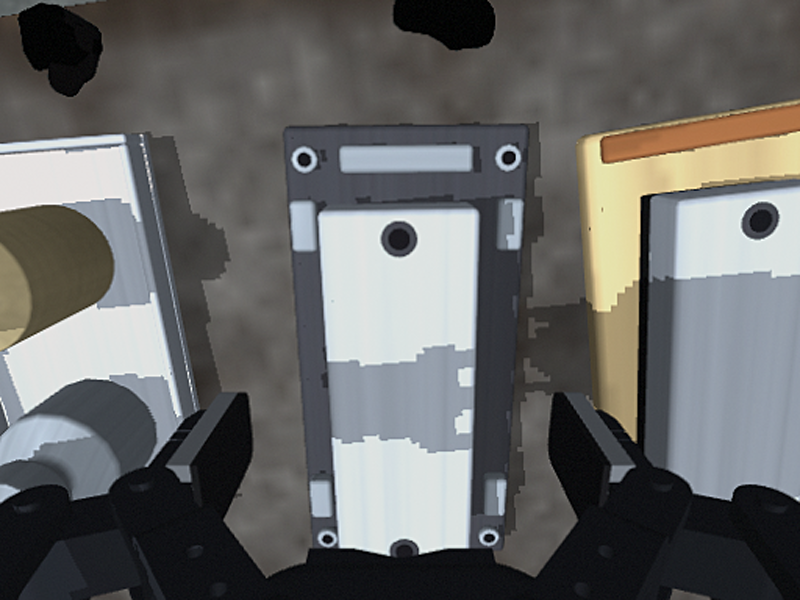

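Request:
move_arm(targets="0.0005 0.01 -0.001 0 1; 0.0005 0.0185 -0.0019 0 1; 0.0005 0.0185 -0.0019 0 0.8; 0.0005 0.0185 -0.0019 0 0.6; 0.0005 0.0185 -0.0019 0 0.4", squeeze=60)

```text
time: 14.72
tool_pos: [483.2, -18.1, 14.4]
tool_rot: [0.53, 0.469, -0.468, -0.529]
force: [-0.6, -0.6, 4.7]
finger_gap: 42.8
```

Request:
move_arm(targets="0 0 0 0 0; 0 0 0 0 0; 0 0 0 0 0; 0 0 0 0 0; 0 0 0 0 0")

```text
time: 15.35
tool_pos: [483.2, -18.1, 14.4]
tool_rot: [0.53, 0.469, -0.468, -0.529]
force: [-1.5, -0.1, 6.3]
finger_gap: 42.9
```

Request:
move_arm(targets="0 -0.01 0 0 0; 0 -0.03 0 0 0; 0 -0.06 0 0 0; 0 -0.085 0 0 0; 0 -0.085 0 0 0")

```text
time: 15.98
tool_pos: [484.3, -18.3, 100.6]
tool_rot: [0.531, 0.469, -0.467, -0.529]
force: [0.5, -0.2, -2.2]
finger_gap: 42.6
```

Request:
move_arm(targets="-0.03 0 0.001 0 0; -0.07 0 0.002 0 0; -0.11 0 0.003 0 0; -0.15 0 0.004 0 0; -0.18 0 0.0055 0 0")

```text
time: 16.6
tool_pos: [454.2, -197.1, 97.3]
tool_rot: [-0.529, -0.468, 0.468, 0.531]
force: [0.0, -0.3, -3.3]
finger_gap: 42.6
```

Request:
move_arm(targets="-0.02 0 0 0.01 0; -0.035 0 0 0.021 0; -0.0434 0 0 0.021 0; -0.0434 0.02 0 0.021 0; -0.0434 0.04 0 0.021 0")

```text
time: 17.23
tool_pos: [450.3, -238.8, 58.5]
tool_rot: [0.535, 0.463, -0.463, -0.534]
force: [0.2, 0.5, -2.5]
finger_gap: 42.6
```

```bash
python3 - <<'E'
from h import *
import pickle
s=bot.read_state();print(s["tool_pos"],shift((450,-239.2,22.4)).round(4),R.from_quat(s["tool_rot"]).as_matrix()[:,0])
c=bot.calibration("wrist");pickle.dump(c,open("w5.pkl","wb"))
im=bot.capture("wrist")[:,:,::-1]
cv2.imwrite("pics/w5b.png",cv2.resize(im,(800,600),interpolation=cv2.INTER_CUBIC))
E
```

```text
[ 450.30485823 -238.78973456   58.47520731] [-0.0005  0.0361  0.0003] [1.42422863e-01 9.89805900e-01 8.59130383e-05]
```

View pics/w5b.png

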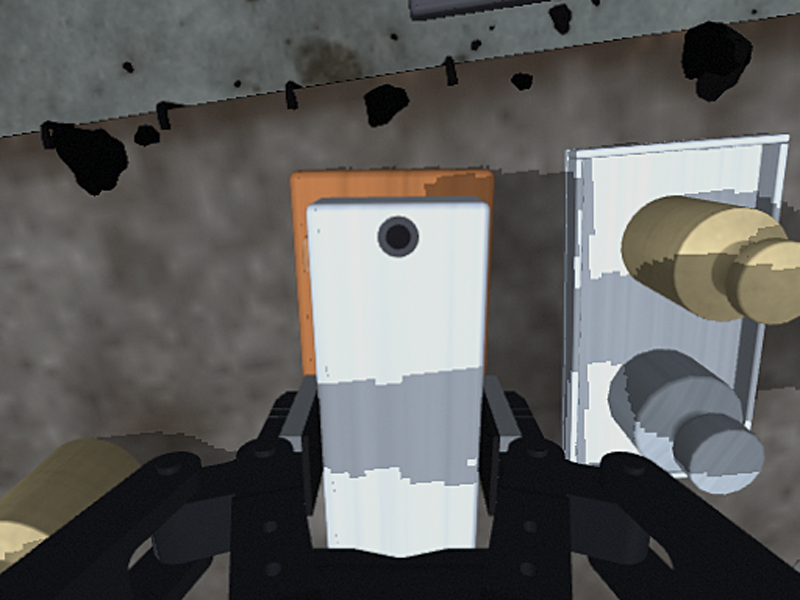

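Request:
move_arm(targets="-0.0005 0.012 0 0 0; -0.0005 0.024 0 0 0; -0.0005 0.031 0 0 0; -0.0005 0.034 0 0 0; -0.0005 0.035 0 0 0")

```text
time: 17.9
tool_pos: [450.0, -239.7, 23.8]
tool_rot: [0.535, 0.463, -0.463, -0.535]
force: [-0.6, 0.2, -1.3]
finger_gap: 42.8
```

```bash
python3 - <<'E'
from h import *
import pickle
c=pickle.load(open("w5.pkl","rb"));print(cast(c,np.array([(291,172),(494,170)])/1.5625,10).round(1))
s=bot.read_state();print(s["tool_pos"],s["force"])
E
```

```text
[[ 379.8 -268.1   10. ]
 [ 389.6 -194.8   10. ]]
[ 449.96918285 -239.66102082   23.78865364] [-0.60047361  0.16991762 -1.27718684]
```

Request:
move_arm(targets="0 0.0005 0 0 0; 0 0.001 0 0 0; 0 0.0015 0 0 0; 0 0.0015 0 0 0; 0 0.0015 0 0 0")

```text
time: 18.52
tool_pos: [450.0, -239.7, 22.5]
tool_rot: [0.535, 0.463, -0.463, -0.534]
force: [-0.3, -0.0, -0.7]
finger_gap: 42.6
```

Request:
move_arm(targets="0 0 0 0 0.55; 0 0 0 0 0.7; 0 0 0 0 1; 0 0 0 0 1; 0 -0.01 0 0 1")

```text
time: 19.15
tool_pos: [449.2, -239.1, 32.0]
tool_rot: [-0.534, -0.463, 0.463, 0.535]
force: [-0.2, -0.5, -0.7]
finger_gap: 85.7
```

Request:
move_arm(targets="0 -0.03 0 0 1; 0 -0.06 0 0 1; 0 -0.09 0 0 1; 0.03 -0.1 0 0 1; 0.08 -0.1 0 0 1")

```text
time: 19.77
tool_pos: [462.7, -161.3, 134.4]
tool_rot: [0.537, 0.463, -0.461, -0.534]
force: [0.0, -0.1, -0.4]
finger_gap: 85.2
```

```bash
python3 - <<'E'
from h import *
s=bot.read_state();print(s["tool_pos"],shift((488,84.2,110)).round(4),R.from_quat(s["tool_rot"]).as_matrix()[:,0])
c=bot.calibration("wrist")
im=bot.capture("wrist")[:,:,::-1]
cv2.imwrite("pics/w6b.png",cv2.resize(im,(800,600),interpolation=cv2.INTER_CUBIC))
E
```

```text
[ 462.71571534 -161.32607364  134.38634618] [0.2466 0.024  0.011 ] [ 0.14628448  0.98924149 -0.00145447]
```

View pics/w6b.png

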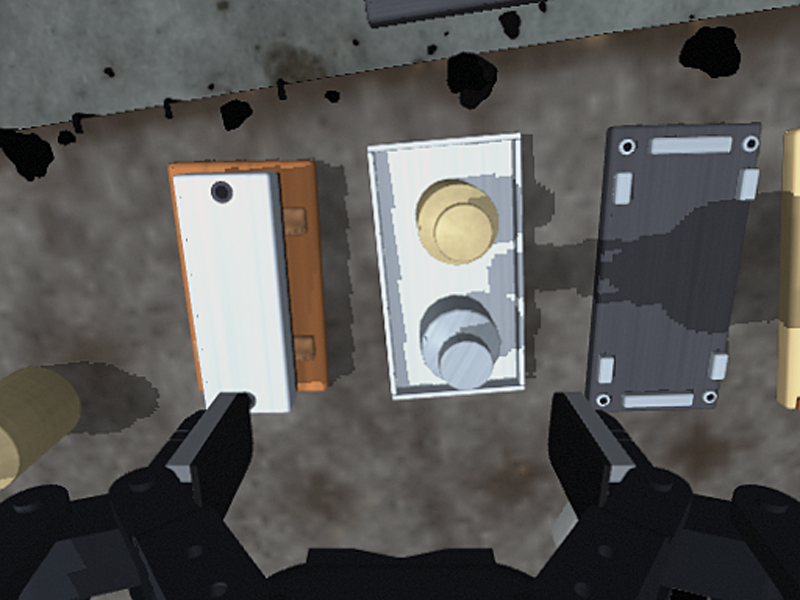

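```bash
python3 - <<'E'
from h import *
c=bot.calibration("wrist")
P=lambda p,z:cast(c,np.array(p)/1.5625,z)[:,:2]
f=P([(221,192),(251,400)],44);print("cured",f.round(1),f.mean(0).round(1),np.degrees(np.arctan2(*(f[1]-f[0])[::-1])),np.hypot(*(f[1]-f[0])))
n=P([(610,125),(762,122),(718,408),(587,409)],10);print(rect(n))
n=P([(627,147),(751,143),(709,397),(604,400)],10);print(rect(n))
print("rest",rect(P([(169,164),(315,161),(327,389),(200,400)],10)))
E
```

```text
cured [[ 395.7 -225.3]
 [ 498.7 -235.3]] [ 447.2 -230.3] -5.549153864669821 103.48086480746798
(array([475.5,  -8.5]), np.float64(-5.9), np.float64(159.0), np.float64(77.0))
(array([477.6,  -6.6]), np.float64(-6.3), np.float64(142.0), np.float64(63.0))
rest (array([ 448.3, -232. ]), np.float64(-7.8), np.float64(130.0), np.float64(74.0))
```

Request:
move_arm(targets="0.05 0 0.002 0 1; 0.1 0 0.004 0 1; 0.15 0 0.006 0 1; 0.2 0 0.008 0 1; 0.2466 0 0.011 0 1")

```text
time: 20.45
tool_pos: [486.0, 86.8, 133.1]
tool_rot: [0.535, 0.463, -0.463, -0.534]
force: [0.8, -0.3, 0.2]
finger_gap: 85.4
```

Request:
move_arm(targets="0 0.01 0 -0.07 1; 0 0.02 0 -0.14 1; 0 0.04 0 -0.14 1; 0 0.04 0 -0.14 1; 0 0.04 0 -0.14 1")

```text
time: 21.08
tool_pos: [486.1, 85.1, 93.1]
tool_rot: [0.501, 0.499, -0.499, -0.501]
force: [0.4, 1.1, -0.1]
finger_gap: 85.3
```

```bash
python3 - <<'E'
from h import *
s=bot.read_state();print(s["tool_pos"],shift((488,84.2,16)).round(4),R.from_quat(s["tool_rot"]).as_matrix()[:,0])
im=bot.capture("wrist")[:,:,::-1]
cv2.imwrite("pics/w7b.png",cv2.resize(im,(800,600),interpolation=cv2.INTER_CUBIC))
E
```

```text
[486.13071697  85.13636981  93.08300094] [-0.0009  0.0771 -0.0018] [3.83134550e-03 9.99992656e-01 9.08890377e-05]
```

View pics/w7b.png

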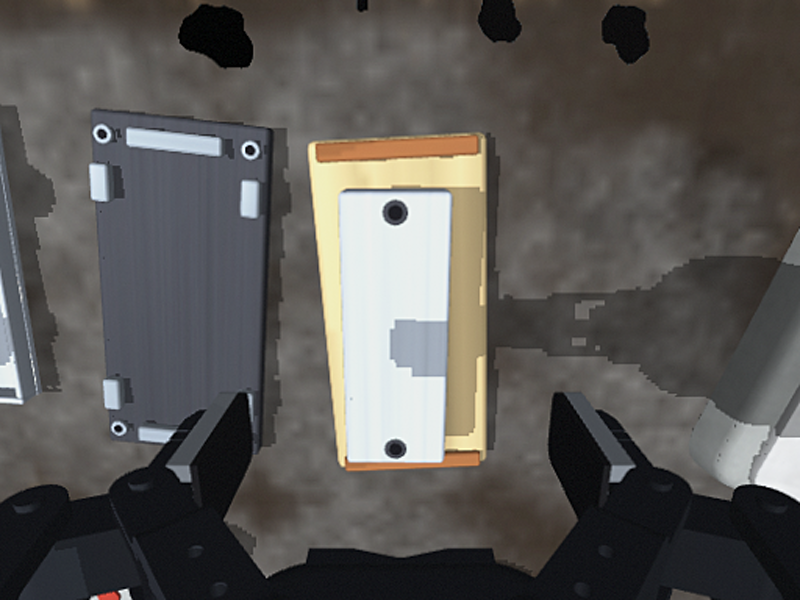

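```bash
python3 - <<'E'
from h import *
c=bot.calibration("wrist")
P=lambda p,z:cast(c,np.array(p)/1.5625,z)[:,:2]
f=P([(395,212),(395,449)],38);print(f.mean(0).round(1),np.degrees(np.arctan2(*(f[1]-f[0])[::-1])),np.hypot(*(f[1]-f[0])))
print("nestscrews",rect(P([(102,134),(250,150),(245,430),(118,429)],10)))
print(bot.read_state()["tool_pos"])
E
```

```text
[488.6  83.7] -0.3691792236131413 104.8588709108955
nestscrews (array([478.7, -16.9]), np.float64(-6.5), np.float64(139.0), np.float64(64.0))
[486.38852923  85.11995487  93.24907421]
```

Request:
move_arm(targets="-0.0009 0.03 -0.0018 0 1; -0.0009 0.06 -0.0018 0 1; -0.0009 0.076 -0.0018 0 1; -0.0009 0.076 -0.0018 0 0.8; -0.0009 0.076 -0.0018 0 0.6")

```text
time: 21.75
tool_pos: [488.6, 84.3, 17.4]
tool_rot: [0.501, 0.499, -0.499, -0.501]
force: [-0.5, -0.4, 0.6]
finger_gap: 51.8
```

Request:
move_arm(targets="0 0 0 0 0.4; 0 0 0 0 0; 0 0 0 0 0; 0 0 0 0 0; 0 0 0 0 0")

```text
time: 22.38
tool_pos: [489.0, 84.1, 17.9]
tool_rot: [0.502, 0.5, -0.498, -0.5]
force: [-0.5, -0.9, 6.4]
finger_gap: 42.8
```

Request:
move_arm(targets="0 -0.01 0 0 0; 0 -0.03 0 0 0; 0 -0.05 0 0 0; 0 -0.05 0 0 0; -0.03 -0.05 0.003 0.03 0")

```text
time: 23.0
tool_pos: [484.5, 55.2, 66.2]
tool_rot: [-0.508, -0.492, 0.492, 0.508]
force: [0.8, 0.1, -3.2]
finger_gap: 42.6
```

Request:
move_arm(targets="-0.03 0 0.003 0.03 0; -0.055 0 0.005 0.06 0; -0.0706 0 0.0062 0.082 0; -0.0706 0 0.0062 0.082 0; -0.0706 0 0.0062 0.082 0")

```text
time: 23.62
tool_pos: [475.8, -15.6, 66.1]
tool_rot: [-0.528, -0.47, 0.47, 0.528]
force: [-0.6, 1.2, -2.2]
finger_gap: 42.9
```

```bash
python3 - <<'E'
from h import *
s=bot.read_state();x=R.from_quat(s["tool_rot"]).as_matrix()[:,0];print(s["tool_pos"],shift((479.4,-16.5,16)).round(4),np.degrees(np.arctan2(x[1],x[0]))-90)
c=bot.calibration("wrist");E=c["extrinsics"]
im=bot.capture("wrist")[:,:,::-1];cv2.imwrite("pics/w8b.png",cv2.resize(im,(800,600),interpolation=cv2.INTER_CUBIC))
E
```

```text
[475.77911981 -15.56996002  66.07962343] [-0.0005  0.0501 -0.0037] -6.606365203888743
```

View pics/w8b.png

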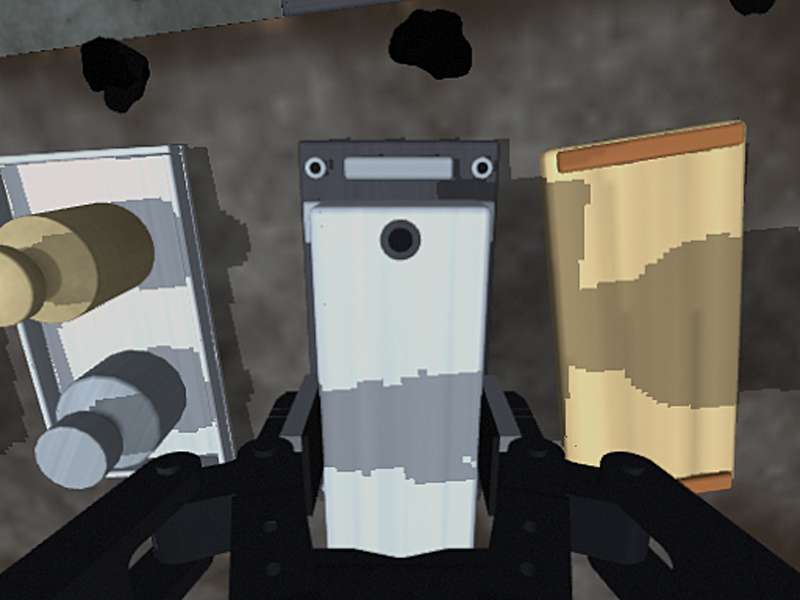

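Request:
move_arm(targets="0 0.015 0 0 0; 0 0.03 0 0 0; 0 0.03 0 0 0; 0 0.03 0 0 0; 0 0.03 0 0 0")

```text
time: 24.3
tool_pos: [476.4, -16.0, 36.7]
tool_rot: [0.528, 0.471, -0.47, -0.528]
force: [-0.6, -0.3, -2.4]
finger_gap: 42.7
```

Request:
move_arm(targets="0 0 0 0 0; 0 0 0 0 0; 0 0 0 0 0; 0 0 0 0 0; 0 0 0 0 0")

```text
time: 24.92
tool_pos: [475.9, -16.1, 36.3]
tool_rot: [0.528, 0.47, -0.47, -0.528]
force: [0.7, 0.0, -2.0]
finger_gap: 42.5
```

Request:
move_arm(targets="0 0.005 -0.0025 0 0; 0 0.01 -0.0025 0 0; 0 0.015 -0.0025 0 0; 0 0.018 -0.0025 0 0; 0 0.019 -0.0025 0 0")

```text
time: 25.55
tool_pos: [478.1, -16.3, 17.0]
tool_rot: [-0.528, -0.47, 0.47, 0.528]
force: [0.3, 0.3, -2.8]
finger_gap: 42.8
```

Request:
move_arm(targets="0 0 0 0 0; 0 0.0005 0 0 0; 0 0.001 0 0 0; 0 0.001 0 0 0; 0 0.001 0 0 0")

```text
time: 26.18
tool_pos: [478.4, -16.3, 16.3]
tool_rot: [0.528, 0.47, -0.47, -0.528]
force: [-0.2, -0.1, -3.4]
finger_gap: 42.9
```

Request:
move_arm(targets="0 0.0005 0 0 0; 0 0.001 0 0 0; 0 0.0015 0 0 0; 0 0.0015 0 0 0; 0 0.0015 0 0 0")

```text
time: 26.8
tool_pos: [478.4, -16.3, 15.9]
tool_rot: [0.528, 0.47, -0.47, -0.528]
force: [-3.8, 0.6, 8.7]
finger_gap: 42.7
```

Request:
move_arm(targets="0 0 0 0 0.55; 0 0 0 0 0.7; 0 0 0 0 1; 0 0 0 0 1; 0 -0.01 0 0 1")

```text
time: 27.42
tool_pos: [477.6, -16.2, 24.5]
tool_rot: [-0.528, -0.47, 0.471, 0.529]
force: [-0.4, 0.2, -0.6]
finger_gap: 85.6
```

Request:
move_arm(targets="0 -0.03 0 0 1; 0 -0.06 0 0 1; 0 -0.095 0 0 1; 0 -0.095 0 0 1; 0 -0.095 0 0 1")

```text
time: 28.05
tool_pos: [478.2, -16.3, 119.9]
tool_rot: [0.528, 0.47, -0.47, -0.528]
force: [-0.6, -0.6, -0.6]
finger_gap: 85.7
```

```bash
python3 - <<'E'
from h import *
import pickle
s=bot.read_state();x=R.from_quat(s["tool_rot"]).as_matrix()[:,0]
print(s["tool_pos"],shift((426.6,-129.5,s["tool_pos"][2])).round(4),shift((426.6,-129.5,19)).round(4))
pickle.dump(bot.calibration("wrist"),open("w9.pkl","wb"))
im=bot.capture("wrist")[:,:,::-1];cv2.imwrite("pics/w9b.png",cv2.resize(im,(800,600),interpolation=cv2.INTER_CUBIC))
E
```

```text
[478.23401324 -16.31233298 119.86891229] [-0.1184 -0.      0.0382] [-0.1184  0.1008  0.0382]
```

View pics/w9b.png

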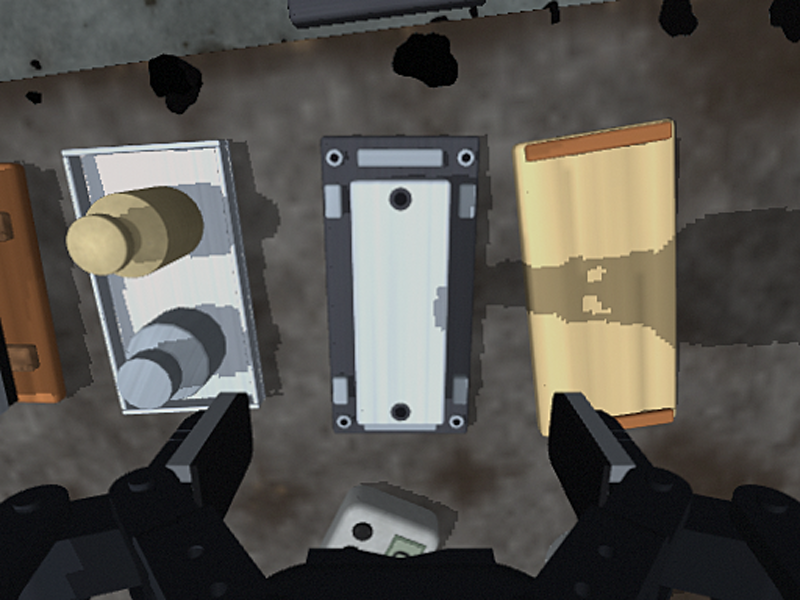

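```bash
python3 - <<'E'
from h import *
import pickle
c=pickle.load(open("w9.pkl","rb"))
P=lambda p,z:cast(c,np.array(p)/1.5625,z)[:,:2]
f=P([(400,199),(401,411)],36);print(f.mean(0).round(1),np.degrees(np.arctan2(*(f[1]-f[0])[::-1])),np.hypot(*(f[1]-f[0])))
print(rect(P([(335,157),(466,157),(456,422),(344,422)],10)))
E
```

```text
[477.8 -15.3] -6.336830851934722 103.84982282263661
(array([479.8, -15.6]), np.float64(-6.7), np.float64(142.0), np.float64(63.0))
```

Request:
move_arm(targets="-0.04 0 0.013 0 1; -0.08 0 0.026 0 1; -0.118 0 0.038 0 1; -0.118 0 0.038 0 1; -0.118 0 0.038 0 1")

```text
time: 28.72
tool_pos: [426.5, -128.7, 119.1]
tool_rot: [-0.528, -0.47, 0.47, 0.529]
force: [-0.1, 0.7, 0.4]
finger_gap: 85.1
```

```bash
python3 - <<'E'
from h import *
print(bot.read_state()["tool_pos"],shift((426.6,-129.5,19)).round(4))
E
```

```text
[ 426.52496579 -128.70916037  119.0508513 ] [-0.0009  0.1    -0.0003]
```

Request:
move_arm(targets="-0.001 0.03 0 0 1; -0.001 0.06 0 0 1; -0.001 0.085 0 0 1; -0.001 0.099 0 0 1; -0.001 0.099 0 0 1")

```text
time: 29.35
tool_pos: [426.3, -129.1, 19.9]
tool_rot: [-0.527, -0.47, 0.471, 0.529]
force: [-0.2, -0.3, 1.0]
finger_gap: 85.5
```

Request:
move_arm(targets="0 0 0 0 0.7; 0 0 0 0 0.5; 0 0 0 0 0; 0 0 0 0 0; 0 0 0 0 0")

```text
time: 29.98
tool_pos: [427.6, -129.9, 21.9]
tool_rot: [0.528, 0.471, -0.47, -0.528]
force: [-0.2, 3.5, 5.8]
finger_gap: 34.5
```

Request:
move_arm(targets="0 0 0 0 0; 0 -0.02 0 0 0; 0 -0.05 0 0 0; 0 -0.08 0 0 0; 0 -0.08 0 0 0")

```text
time: 30.6
tool_pos: [428.1, -130.9, 102.2]
tool_rot: [0.529, 0.471, -0.47, -0.527]
force: [0.2, -0.4, -6.0]
finger_gap: 34.4
```

```bash
python3 - <<'E'
from h import *
s=bot.read_state();print(s["tool_pos"],s["force"],shift((443.7,-14.9,52)).round(4))
E
```

```text
[ 428.12714336 -130.87339727  102.23349866] [ 0.16723439 -0.4209058  -6.03711829] [ 0.1171  0.0501 -0.0019]
```

Request:
move_arm(targets="0.03 0 -0.001 0 0; 0.07 0 -0.002 0 0; 0.1 0 -0.003 0 0; 0.117 0 -0.003 0 0; 0.117 0.01 -0.003 0 0")

```text
time: 31.22
tool_pos: [442.7, -13.2, 89.3]
tool_rot: [-0.527, -0.471, 0.471, 0.528]
force: [-0.5, -0.3, -7.0]
finger_gap: 34.4
```

Request:
move_arm(targets="0 0.01 0 0 0; 0 0.02 0 0 0; 0 0.028 0 0 0; 0 0.033 0 0 0; 0 0.033 0 0 0")

```text
time: 31.85
tool_pos: [443.1, -14.4, 57.4]
tool_rot: [-0.528, -0.47, 0.47, 0.528]
force: [0.2, -0.5, -6.3]
finger_gap: 34.6
```

```bash
python3 - <<'E'
from h import *
s=bot.read_state();print(s["tool_pos"],s["force"],shift((444.7,-14.9,55)).round(4))
E
```

```text
[443.11120931 -14.4026024   57.43109459] [ 0.15073112 -0.53815    -6.30862234] [-0.0003  0.0024 -0.0016]
```

Request:
move_arm(targets="0 0.001 -0.001 0 0; 0 0.002 -0.001 0 0; 0 0.0025 -0.001 0 0; 0 0.0025 -0.001 0 0; 0 0.0025 -0.001 0 0")

```text
time: 32.48
tool_pos: [444.4, -14.4, 55.3]
tool_rot: [0.528, 0.47, -0.47, -0.528]
force: [-0.9, -0.7, -6.0]
finger_gap: 34.8
```

Request:
move_arm(targets="0 0.0005 0 0 0; 0 0.001 0 0 0; 0 0.0015 0 0 0; 0 0.0015 0 0 0; 0 0.0015 0 0 0")

```text
time: 33.1
tool_pos: [444.6, -14.4, 54.9]
tool_rot: [0.528, 0.47, -0.47, -0.528]
force: [-4.0, 0.2, 7.3]
finger_gap: 34.2
```

Request:
move_arm(targets="0 0 0 0 0.5; 0 0 0 0 1; 0 0 0 0 1; 0 -0.01 0 0 1; 0 -0.04 0 0 1")

```text
time: 33.72
tool_pos: [443.1, -14.2, 93.5]
tool_rot: [-0.527, -0.47, 0.471, 0.529]
force: [-0.4, 0.6, -0.0]
finger_gap: 85.4
```

Request:
move_arm(targets="0 -0.02 0 0 1; 0 -0.04 0 0 1; -0.04 -0.04 -0.02 0 1; -0.08 -0.04 -0.04 0 1; -0.113 -0.04 -0.06 0 1")

```text
time: 34.35
tool_pos: [491.6, -135.1, 134.7]
tool_rot: [0.529, 0.47, -0.47, -0.528]
force: [-0.0, -0.0, 1.1]
finger_gap: 85.4
```

Request:
move_arm(targets="0 0 0 0 1; 0 0 0 0 1; 0 0 0 0 1; 0 0 0 0 1; 0 0 0 0 1")

```text
time: 34.98
tool_pos: [490.8, -133.0, 133.9]
tool_rot: [0.528, 0.471, -0.47, -0.528]
force: [-0.6, 0.3, 0.7]
finger_gap: 85.8
```

```bash
python3 - <<'E'
from h import *
s=bot.read_state();print(s["tool_pos"],shift((491.7,-134.1,33.1)).round(4))
E
```

```text
[ 490.78355965 -132.99919685  133.94289346] [-0.001   0.1008 -0.001 ]
```

Request:
move_arm(targets="-0.001 0.03 -0.001 0 1; -0.001 0.06 -0.001 0 1; -0.001 0.085 -0.001 0 1; -0.001 0.1 -0.001 0 1; -0.001 0.1 -0.001 0 1")

```text
time: 35.6
tool_pos: [491.0, -134.2, 33.0]
tool_rot: [-0.527, -0.47, 0.471, 0.529]
force: [0.2, -0.1, 0.3]
finger_gap: 85.3
```

Request:
move_arm(targets="0 0 0 0 0.7; 0 0 0 0 0.4; 0 0 0 0 0; 0 0 0 0 0; 0 0 0 0 0")

```text
time: 36.22
tool_pos: [492.3, -134.6, 34.6]
tool_rot: [0.528, 0.471, -0.47, -0.528]
force: [0.5, 3.0, 5.3]
finger_gap: 23.5
```

Request:
move_arm(targets="0 0 0 0 0; 0 -0.02 0 0 0; 0 -0.05 0 0 0; 0 -0.08 0 0 0; 0 -0.08 0 0 0")

```text
time: 36.85
tool_pos: [493.0, -135.3, 115.1]
tool_rot: [0.529, 0.471, -0.47, -0.527]
force: [0.1, -0.7, -6.4]
finger_gap: 23.3
```

```bash
python3 - <<'E'
from h import *
s=bot.read_state();print(s["tool_pos"],s["force"],shift((512.8,-18,66)).round(4))
E
```

```text
[ 493.04298023 -135.32032159  115.13287963] [ 0.14481181 -0.73824065 -6.3998788 ] [ 0.1189  0.049  -0.0059]
```

Request:
move_arm(targets="0.03 0 -0.003 0 0; 0.07 0 -0.006 0 0; 0.1 0 -0.006 0 0; 0.1185 0 -0.006 0 0; 0.1185 0.01 -0.006 0 0")

```text
time: 37.48
tool_pos: [511.4, -16.8, 102.9]
tool_rot: [-0.528, -0.471, 0.471, 0.528]
force: [-0.0, 0.5, -4.5]
finger_gap: 23.4
```

Request:
move_arm(targets="0 0.01 0 0 0; 0 0.02 0 0 0; 0 0.028 0 0 0; 0 0.034 0 0 0; 0 0.034 0 0 0")

```text
time: 38.1
tool_pos: [511.1, -17.8, 69.3]
tool_rot: [-0.528, -0.47, 0.47, 0.528]
force: [-0.0, -0.1, -3.9]
finger_gap: 23.8
```

```bash
python3 - <<'E'
from h import *
s=bot.read_state();print(s["tool_pos"],s["force"],shift((513.3,-18,67.6)).round(4))
E
```

```text
[511.05557286 -17.78883151  69.26301474] [-0.02283204 -0.06623196 -3.90831081] [ 0.0001  0.0017 -0.0023]
```

Request:
move_arm(targets="0 0.001 -0.001 0 0; 0 0.0015 -0.002 0 0; 0 0.0022 -0.002 0 0; 0 0.0026 -0.002 0 0; 0 0.0026 -0.002 0 0")

```text
time: 38.72
tool_pos: [513.9, -17.9, 67.7]
tool_rot: [0.528, 0.471, -0.47, -0.528]
force: [-1.2, 0.5, -0.0]
finger_gap: 23.5
```

Request:
move_arm(targets="0 0.0005 0 0 0; 0 0.0005 0 0 0; 0 0.0005 0 0 0.4; 0 0.0005 0 0 1; 0 0.0005 0 0 1")

```text
time: 39.35
tool_pos: [513.4, -18.0, 66.6]
tool_rot: [0.528, 0.47, -0.47, -0.528]
force: [0.3, -0.4, -0.2]
finger_gap: 69.0
```

Request:
move_arm(targets="0 -0.01 0 0 1; 0 -0.04 0 0 1; 0 -0.08 0 0 1; -0.02 -0.11 0.02 0 1; -0.04 -0.14 0.04 0 1")

```text
time: 39.98
tool_pos: [468.8, -53.3, 208.5]
tool_rot: [0.528, 0.471, -0.47, -0.528]
force: [0.7, -0.2, -0.1]
finger_gap: 85.2
```

Request:
move_arm(targets="-0.03 0 0.04 0 1; -0.04 0 0.06 0 1; -0.04 0 0.06 0 1; -0.04 0 0.06 0 1; -0.04 0 0.06 0 1")

```text
time: 40.6
tool_pos: [405.6, -85.6, 206.8]
tool_rot: [0.528, 0.471, -0.47, -0.528]
force: [0.9, -1.0, -0.6]
finger_gap: 85.5
```

```bash
python3 - <<'E'
from h import *
import pickle
s=bot.read_state();print(s["tool_pos"],s["force"])
pickle.dump(bot.calibration("wrist"),open("w10.pkl","wb"))
im=bot.capture("wrist")[:,:,::-1];cv2.imwrite("pics/w10b.png",cv2.resize(im,(800,600),interpolation=cv2.INTER_CUBIC))
c=bot.calibration("wrist");k=1.5625
for nm,xy,z,r in [("tallk",(443.5,-14.5),102,12),("lowk",(512.5,-17.5),88,13),("tallb",(443.5,-14.5),86,18.5),("lowb",(512.5,-17.5),64,21)]:
    t=np.linspace(0,2*np.pi,40);q=proj(c,np.c_[xy[0]+r*np.cos(t),xy[1]+r*np.sin(t),np.full(40,z)])*k
    print(nm,q.min(0).round(),q.max(0).round())
E
```

```text
[405.64120352 -85.63889627 206.75410587] [ 0.91822201 -0.96368354 -0.64684817]
tallk [519. 333.] [564. 375.]
lowk [512. 434.] [556. 472.]
tallb [500. 311.] [567. 373.]
lowb [491. 402.] [557. 460.]
```

View pics/w10b.png

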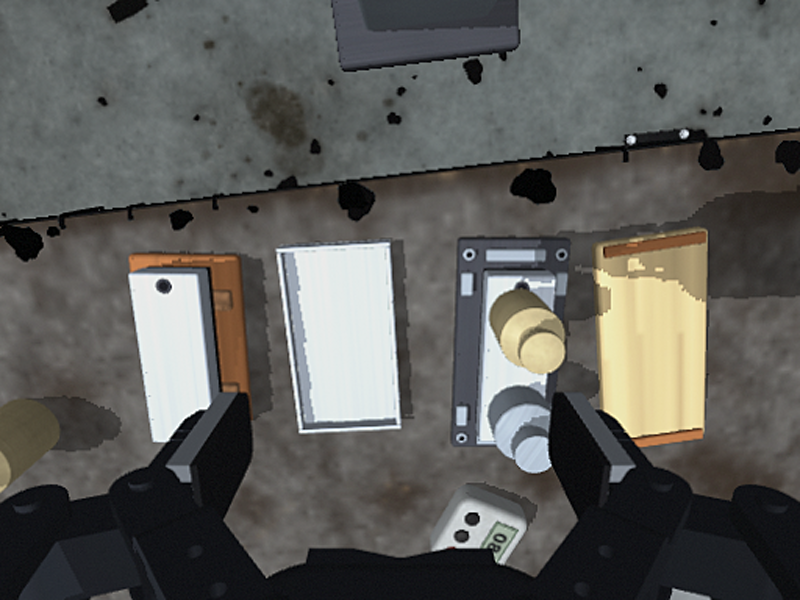

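```bash
python3 -c "
from cell import bot
print(bot.close_job())"
```

```text
the job is handed in; nothing more can be done
None
```

The job is done and handed in at about 41 s on the robot's clock.

**What I did:** I stood both weights on the side tray and laid the cured part on the wooden rest. Then I put the fresh part in the nest and stood both weights back on it at their starting spots.

**Last checks (wrist camera):**
- **Weights:** Both stand upright on the fresh part. Each knob outline matches the one predicted for its starting place to within about 1–5 px (a few mm).
- **Fresh part:** It measured about 2 mm from the nest centre and about 0.4° off its line, lying flat.
- **Cured part:** It measured about 2 mm from the rest centre and about 2° off its line. That picture was taken with the arm still swaying, so the camera position was off by about 8 mm. I compared part and rest within the same picture.
- **Timer and beaker:** The arm never worked near either one. The timer still shows in the last picture, partly hidden. I did not measure its position again, and the beaker is not in that view, so neither has a final measurement.

**Things that disagreed:** The measured tool position swayed by 2–4 mm after fast moves, so I let it settle and corrected before the close work. My one later scene-camera picture was useless because the arm blocked the view.

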